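Get the stapler out of the way and snap the pencil case shut

ROBOT

A 7-joint arm with a two-finger parallel gripper is mounted at the origin on the work surface. World frame = base frame: x ahead of the robot, y to its left, z up, the work surface at z = 0. Lengths are in m, angles in rad, forces in N, time in s.
With the tool pointing down it reaches from about 0.35 to 0.9 m from the base axis. Payload 8.1 kg.
Tool frame: the origin (TCP) lies at the very end of the fingers, on their centre line; the grasp point (between the pads) lies 19 mm behind it; z points along the fingers, y is the line along which they close (so a half turn about z gives the same grasp; the last joint's range is limited). The gripper opens to 92 mm and grips with 3 to 60 N. Pads are 19 mm wide; open, the fingers measure 130 mm over their backs; the gripper's body (75 mm by 190 mm) begins 47 mm behind the grasp point.
Start: joints at [-1.204, 0.434, 0.025, 1.573, -0.012, 1.134, -0.075], TCP at [0.283, 0.557, 0.227] pointing down, gripper open.
Joint ranges: [-2.62, 2.62], [-0.44, 2.09], [-1.27, 1.32], [0.08, 2.57], [-1.32, 4.46], [0.12, 2], [-2.74, 2.74]. Speed limits (rad/s): [2.22, 2.22, 3.01, 3.01, 3.14, 3.14, 3.14].

INTERFACE

Orientations are given as a unit quaternion [w, x, y, z].
In Python, from rig import robot gives the robot as it stands.
- The arm moves only by the tool send_rows, never from a script. Its argument "commands" is a list that holds one entry, the list of rows, each a list of 6 numbers: the shift along the tool's x, y, z in units of 30 mm (1.0 is 30 mm), then the turn, a rotation vector about the tool's x, y, z in units of 4 degrees (1.0 is 4 degrees). In form: [[[dx, dy, dz, ax, ay, az], ...]]. A call has 1 to 20 rows; each row shifts and turns the commanded pose from where the row before left it, along the tool's axes as they then stand; what a row does not reach is not made up. A row lasts 1/12 s, in which the tool goes at most 41.7 mm and 7.16 degrees, less where a joint would pass 70% of its speed; a pose out of reach is approached as far as the arm can. A call with a number of a shift or a turn outside -1 to 1 is refused whole. A call with a gripper value outside its range is refused whole. "hand" is the opening, from -1 (shut) to 1 (fully open), set as the call begins (left out, the last holds). The fingers move at their own pace and stop on an object; the grip force is fixed at half the most. Time passes only in rows, so rows that do not move let the fingers close. It gives the time, the measured TCP pose, the force, the opening and the grip force at its end, in the units of the state.
- robot.observe(): the state, without advancing time (a new reading comes with each control period).
- robot.snapshot(name): name is "scene" or "top" or "wrist"; returns (picture, depth): 400x640x3 uint8, red, green, blue; 400x640 float32, m along the optical axis (not along the pixel's ray), 0 where there is no reading.
- robot.camera_params(name): a dict with "camera_matrix" (3x3 intrinsics, pixels), "eye" and "rotation" of the camera in the world. Camera axes: x right, y up, looking along -z (the intrinsics and any distortion apply to the point x, -y, -z); pixel columns grow to the right and rows downward; lengths in m; the calibration is good to about 2 mm. A picture is of the moment at which its call begins: read the wrist's pose just before it. camera_params takes no time and is no camera call; for the wrist camera it gives the pose at the moment of the call.
- robot.close_job(): hands the job in; it is judged then, once.
The state is a dict: "time_s": time; "joint_pos": joint angles; "joint_vel": joint speeds; "tau": joint torques, N m; "eef_pos": TCP position; "tcp_rot": TCP orientation; "contact_force": force on the tool from outside, world axes, zero at the start; "wrist_torque": the same for the moment, N m; "opening": finger opening in m; "grasp_force": force on a finger pad.
Only numpy, scipy, OpenCV 4.12 (cv2) and the standard library are available. Lean on these libraries where they do the work, as an engineer would, in place of code of your own. Each camera call takes 0.05 s, during which the arm holds its last target. There are 200 camera calls.

TASK

The pencil case will not shut because someone left the stapler standing in it. Take the stapler out and set it down upright in the wooden tray without dropping it, then swing the stiff lid over and press its springy snap tab down onto its stop, firmly but not hard (16 to 35 N, held for a moment), so that the case ends fully shut. Leave the eraser in the case and leave the mug, the glue stick and the pencils where they are.

Things in the scene. Friction and masses are not known exactly. Their poses are not given: they have to be found in the camera images.
- case: navy plastic pencil case, open box 130 (x) x 230 (y) x 42 mm high, 4 mm walls and floor, fixed to the table; a 4 mm wall at y = 0 splits it into two bays each about 109 mm wide in y. Origin: centre of its underside. x points from the front wall (robot side) to the hinge wall, y along the hinge, z up
- lid (a joint): lid angle, rad: 0 fully shut, 1.57 upright, up to 2.0 leaning back past upright, away from the robot. Flat navy plate 130 x 230 x 7 mm hinged along the case's hinge wall; shut, it lies from z = 42 to 49 mm. The hinge is stiff (about 0.3 N m): the lid stays at any angle and never falls by itself
- lid_hinge (a point): middle of the lid's hinge axis, on top of the hinge wall: case frame (65, 0, 42) mm; the axis runs along the case's y; fixed, axes as the case's
- snap_tab: snap tab: raised navy pad 32 (x) x 70 (y, along the edge) x 9 mm at the middle of the lid's free edge, overhanging it by 8 mm; turns with the lid and sinks springily into it (starts to give at 4 N, bottoms after 5 mm at 14 N). Origin: centre of its outer, pressing face, 122 mm from the hinge axis, 16 mm above the lid's underside; 58 mm above the table when shut. z: lid's outward normal
- stapler: aluminium stapler 105 (x, long) x 34 (y) x 58 mm high; the upper arm, 26 mm wide with flat sides, spans heights 34 to 58 mm; base plate 34 mm wide, 7 mm thick; about 0.22 kg. Origin: centre of its underside, z up. It starts upright on the case's floor in either bay, roughly along the case's x, its top about 20 mm above the case's rim
- tray: shallow open wooden tray 160 (x) x 100 (y) x 18 mm, 5 mm walls and floor (inner floor 150 x 90 mm at 5 mm height), fixed to the table. Origin: centre of its underside
- eraser: white eraser 62 x 26 x 14 mm in the other bay of the case. Origin: centre of its underside
- mug: white ceramic mug, 80 mm across, 90 mm high, with a handle; bystander. Origin: centre of its underside
- glue: upright white glue stick, 32 mm across, 85 mm high; bystander. Origin: centre of its underside
- pencil_a: wooden hexagonal pencil, 183 x 8 mm, lying in front of the case; bystander. Origin: underside, mid-shaft; x along it
- pencil_b: second wooden pencil, as pencil_a; bystander

How it is judged:
By the outcome, as a careful person would: the job done as asked, in the order asked, and still so for the second after the job is handed in, with the robot touching nothing.
It also fails if it takes over 59 s, if anything falls off the work surface, if the arm or the gripper's body presses on something with over 40 N, if the wrist force passes 120 N, or if a joint passes its speed limit or range.

## Working session

There is one attempt and no reset: what is moved stays moved. The work goes in short steps, Python scripts to look and compute and a tool call to move; the robot and the scene stay as the last step left them, time stands still between calls to the robot, and variables do not carry over. Pictures are saved under pics/ and viewed, at most 10 in all, crops included, and the job is handed in when it is done.

Besides the shell and the picture viewer there is one more tool, called after ">>>" as a command line: name --argument value ..., lists and objects as JSON in quotes. send_rows: Moves the arm, as the interface text tells. Shifts and turns lie within -1 to 1; 1 stands for 30 mm of shift or 4 degrees of turn. Its arguments: {"type":"object","properties":{"commands":{"type":"array"},"hand":{"type":"number"}},"required":["commands"]}

```bash
mkdir -p pics
cat > h.py <<'E'
import numpy as np,cv2
from rig import robot
def snap(n,f=None):
    p=robot.camera_params(n); im,d=robot.snapshot(n)
    if f: cv2.imwrite('pics/'+f,im[:,:,::-1])
    return im,d,p
def cloud(d,p):
    K=np.array(p['camera_matrix']);R=np.array(p['rotation']);
    v,u=np.mgrid[:d.shape[0],:d.shape[1]]
    c=np.stack([(u-K[0,2])/K[0,0]*d,-(v-K[1,2])/K[1,1]*d,-d],-1)
    return c@R.T+np.array(p['eye'])
E
python3 - <<'E'
from h import *
for n in('top','scene'):
    im,d,p=snap(n,n+'0.png'); np.savez(n+'0.npz',im=im,P=cloud(d,p),d=d); print(p)
print(robot.observe())
E
```

```text
Traceback (most recent call last):
  File "h.py", line 11, in cloud
    return c@R.T+np.array(p['eye'])
           ~^~~~
ValueError: matmul: Input operand 1 has a mismatch in its core dimension 0, with gufunc signature (n?,k),(k,m?)->(n?,m?) (size 4 is different from 3)
```

```bash
sed -i "s/R=np.array(p\['rotation'\]);/R=Rot(p['rotation'])/; 2a from scipy.spatial.transform import Rotation as SR\ndef Rot(q): return SR.from_quat(np.roll(q,-1)).as_matrix()" h.py
python3 - <<'E'
from h import *
for n in('top','scene'):
    im,d,p=snap(n,n+'0.png'); np.savez(n+'0.npz',im=im,P=cloud(d,p),d=d); print(p)
print(robot.observe())
E
```

```text
{'camera_matrix': array([[417.51189312,   0.        , 312.97824345],
       [  0.        , 417.51189312, 196.3884665 ],
       [  0.        ,   0.        ,   1.        ]]), 'eye': array([ 0.42462286, -0.02385077,  1.0306773 ]), 'rotation': array([ 0.71442111,  0.04105006, -0.04266822, -0.69720642])}
{'camera_matrix': array([[430.83354667,   0.        , 325.77491589],
       [  0.        , 430.83354667, 196.63614128],
       [  0.        ,   0.        ,   1.        ]]), 'eye': array([0.96563665, 0.68074848, 0.91447879]), 'rotation': array([0.25984799, 0.10891604, 0.37468355, 0.88330547])}
{'time_s': 0.15, 'joint_pos': array([-1.20359187,  0.43506032,  0.02498795,  1.5738747 , -0.01162896,
        1.13400192, -0.07509564]), 'joint_vel': array([-0.00028391, -0.0021896 ,  0.00087661, -0.00263164,  0.0006707 ,
        0.00148039,  0.00100699]), 'tau': array([ 7.68219488e-04, -6.68254852e+01,  9.85270813e-01, -3.14698148e+01,
       -6.06250134e-02,  3.93152260e-02,  1.57533204e-04]), 'eef_pos': array([0.28281105, 0.55692196, 0.22613221]), 'tcp_rot': array([-9.56918223e-05,  2.32791119e-01,  9.72526573e-01, -5.91805776e-04]), 'contact_force': array([0.01362982, 0.79050284, 0.07018734]), 'wrist_torque': array([-0.02791444,  0.06503003,  0.01290351]), 'grasp_force': 0.0, 'opening': 0.09214600850652793}
```

View pics/top0.png

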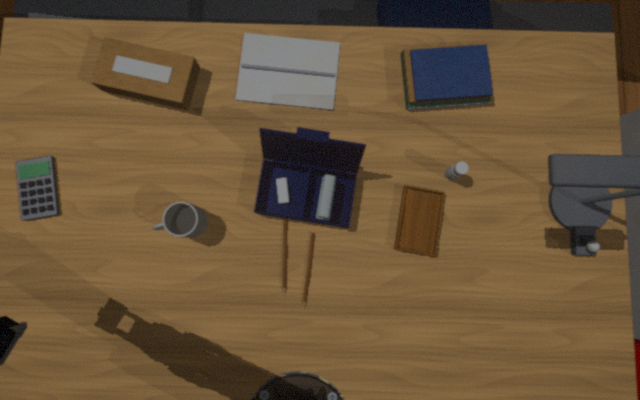

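View pics/scene0.png

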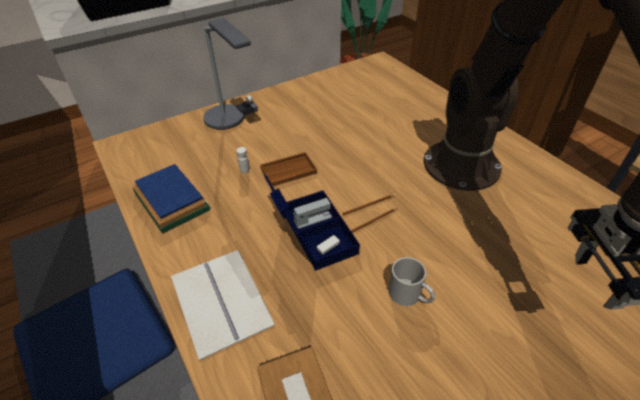

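The top view shows the case centred near (308,190), with the lid up behind it (rows 128–172). The stapler is in the right bay at (325,197) and the eraser in the left at (282,190). The tray is at (420,221), the glue stick at (457,170), the mug at (182,220), and the pencils at (285,255) and (309,268).

Run:
```python
from h import *
D=np.load('top0.npz');im=D['im'].astype(int);P=D['P']
Z=P[...,2]
print('table z',np.median(Z[240:330,340:400]), 'nodepth',(D['d']==0).mean())
def rep(name,m):
    q=P[m]; (c,s,a)=cv2.minAreaRect((q[:,:2]*1000).astype(np.float32))
    print(name,m.sum(),'c',np.round(c),'s',np.round(s),'a',round(a,1),'z',np.round(np.percentile(q[:,2],[5,50,95]),3))
V,U=np.mgrid[:400,:640]
box=lambda r0,r1,c0,c1:(V>=r0)&(V<r1)&(U>=c0)&(U<c1)
hsv=cv2.cvtColor(D['im'],cv2.COLOR_RGB2HSV)
r,g,b=[im[...,i] for i in range(3)]
grey=(hsv[...,1]<70)&(hsv[...,2]>70)
cc=box(160,225,255,360)
rep('stap',cc&grey&(U>305)); rep('staptop',cc&(Z>.052)&(Z<.072)&(U>312)&(U<340)&grey)
rep('eraser',cc&grey&(U<300))
rep('tray>8mm',box(175,265,385,455)&(Z>.010)&(Z<.03))
rep('glue',box(150,190,440,475)&(Z>.07)); rep('mug',box(195,245,150,210)&(Z>.08))
navy=(b>r+8)&box(120,235,245,370)
rep('case rim',navy&(Z>.036)&(Z<.048)&(V>170))
rep('lid',navy&(Z>.065))
q=P[navy&(Z>.065)]; 
# lid plane fit
c=q.mean(0);u,s,vt=np.linalg.svd(q-c);print('lid plane',c,vt[2],s/np.sqrt(len(q)))
pen=box(225,310,270,325)&(Z>.004)&(Z<.02)
rep('penA',pen&(U<297));rep('penB',pen&(U>=297))
big=cv2.resize(D['im'][110:270,240:480],None,fx=3.3,fy=3.3,interpolation=cv2.INTER_CUBIC)
cv2.imwrite('pics/crop.png',np.clip(big[:,:,::-1].astype(float)*1.8,0,255))
```

```text
table z 0.00013866320292532652 nodepth 0.00387109375
stap 591 c [513. -50.] s [ 34. 183.] a 81.7 z [0.009 0.061 0.064]
staptop 474 c [542. -55.] s [ 26. 101.] a 81.9 z [0.058 0.061 0.064]
eraser 322 c [514.  61.] s [229.  91.] a 21.7 z [0.003 0.017 0.038]
tray>8mm 550 c [ 514. -289.] s [113. 209.] a 75.9 z [0.011 0.017 0.021]
glue 157 c [ 516. -204.] s [ 29. 403.] a 31.1 z [0.076 0.085 0.09 ]
mug 270 c [439. 152.] s [344.  79.] a 72.3 z [0.082 0.088 0.093]
case rim 246 c [551.  -9.] s [222. 131.] a 82.4 z [0.037 0.041 0.046]
lid 489 c [577.  18.] s [208. 238.] a 64.2 z [0.099 0.175 0.18 ]
lid plane [ 0.64868029 -0.01638075  0.18421189] [-0.96354897  0.12068835 -0.23876285] [0.12821991 0.04115432 0.01336913]
penA 250 c [375.  43.] s [199.  61.] a 1.7 z [0.004 0.007 0.01 ]
penB 272 c [375. -23.] s [196.  66.] a 1.2 z [0.004 0.007 0.01 ][ WARN:0@0.652] global loadsave.cpp:1063 imwrite_ Unsupported depth image for selected encoder is fallbacked to CV_8U.
```

View pics/crop.png

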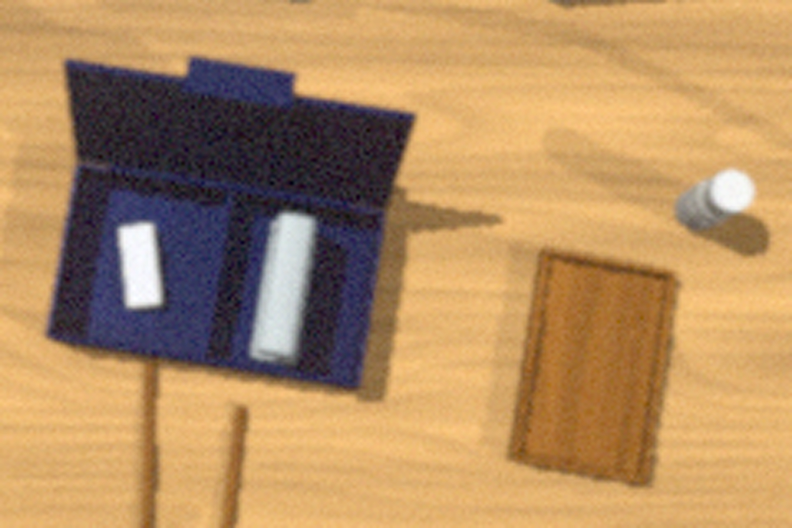

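The zoomed crop shows the case turned about −8°. The stapler runs from (285,212) to (272,360), the tray corners are at (542,250), (677,270), (648,485) and (512,460), and the glue top is at (732,190).

```bash
cat >> h.py <<'E'
def ray(p,uv,z):
    K=np.array(p['camera_matrix']);R=Rot(p['rotation']);uv=np.atleast_2d(np.asarray(uv,float))
    r=np.stack([(uv[:,0]-K[0,2])/K[0,0],-(uv[:,1]-K[1,2])/K[1,1],-np.ones(len(uv))],1)@R.T
    e=np.array(p['eye']);return e+r*((z-e[2])/r[:,2])[:,None]
def rect(name,m,p,z):
    m=cv2.morphologyEx(m.astype(np.uint8),cv2.MORPH_OPEN,np.ones((2,2)))
    c=max(cv2.findContours(m,0,2)[0],key=cv2.contourArea)[:,0]
    w=(ray(p,c,z)[:,:2]*1000).astype(np.float32);r=cv2.minAreaRect(w)
    print(name,np.round(r[0]),np.round(r[1]),round(r[2],1));return r
E
python3 - <<'E'
from h import *
p=robot.camera_params('top')
D=np.load('top0.npz');im=D['im'].astype(int);P=D['P'];Z=P[...,2]
V,U=np.mgrid[:400,:640]
box=lambda r0,r1,c0,c1:(V>=r0)&(V<r1)&(U>=c0)&(U<c1)
hsv=cv2.cvtColor(D['im'],cv2.COLOR_RGB2HSV);S=hsv[...,1];r,g,b=[im[...,i] for i in range(3)]
grey=(S<75)&(hsv[...,2]>65)
rect('stap',box(165,225,305,345)&grey,p,.062)
rect('stapZ',box(165,225,305,345)&(Z>.05)&(Z<.075),p,.062)
rect('eraser',box(165,225,265,295)&grey,p,.018)
rect('glue',box(150,190,440,475)&(Z>.075)&(Z<.1),p,.085)
rect('tray',box(175,265,385,455)&(Z>.004)&(Z<.03),p,.018)
rect('mug',box(195,245,150,210)&(Z>.08)&(Z<.1),p,.09)
for n,cr in {'case front L/R, hinge L/R (z42)':[(48,338),(360,388),(78,165),(387,208)]}.items():
    uv=np.array(cr)/3.3+[240,110]-.35; print(n,np.round(ray(p,uv,.042)*1000))
uv=np.array([(542,250),(677,270),(648,485),(512,460)])/3.3+[240,110]-.35;w=ray(p,uv,.018)*1000;print('tray corners',np.round(w),w.mean(0))
for n in('top','scene'):
    E=np.load(n+'0.npz');I=E['im'].astype(int);Q=E['P'];d=E['d']
    edge=cv2.dilate(d,np.ones((3,3)))-cv2.erode(d,np.ones((3,3)))
    m=(I[...,2]>I[...,0]+3)&(Q[...,2]>.06)&(Q[...,2]<.2)&(abs(Q[...,0]-.63)<.1)&(abs(Q[...,1])<.18)
    q=Q[m];best=0;rng=np.random.default_rng(0)
    if len(q)<20: print(n,len(q));continue
    for _ in range(500):
        a=q[rng.choice(len(q),3,False)];nn=np.cross(a[1]-a[0],a[2]-a[0]);nn/=np.linalg.norm(nn)+1e-12
        i=abs((q-a[0])@nn)<.004
        if i.sum()>best:best=i.sum();k=i
    c=q[k].mean(0);vt=np.linalg.svd(q[k]-c)[2];print(n,len(q),best,c,vt[2],q[k].min(0),q[k].max(0))
E
```

```text
stap [539. -55.] [ 33. 107.] 82.0
stapZ [539. -57.] [ 26. 102.] 81.9
eraser [557.  50.] [65. 30.] 5.8
glue [ 609. -365.] [28. 30.] 1.4
tray [ 491. -285.] [102. 160.] 81.4
mug [473. 257.] [52. 79.] 79.0
case front L/R, hinge L/R (z42) [[ 501.  114.   42.]
 [ 471. -111.   42.]
 [ 628.   97.   42.]
 [ 602. -129.   42.]]
tray corners [[ 578. -247.   18.]
 [ 565. -347.   18.]
 [ 407. -324.   18.]
 [ 422. -225.   18.]] [ 493.01326261 -285.70215583   18.        ]
top 1206 758 [ 0.6410739  -0.01521297  0.12682433] [-0.94644361  0.12720193  0.29675607] [ 0.60702773 -0.12969371  0.06024782] [0.66941988 0.08999517 0.17947383]
scene 458 263 [0.65735103 0.03731749 0.15030396] [ 0.94609031 -0.13606021 -0.29394003] [ 0.62094899 -0.12283173  0.06012874] [0.67327333 0.10174332 0.17942429]
```

>>> send_rows --commands '[[[0,0,0,0,0,-0.945],[0,0,0,0,0,-0.945],[0,0,0,0,0,-0.945],[0,0,0,0,0,-0.945],[0,0,0,0,0,-0.945],[-0.3,-0.5,0,0,0,0],[-0.567,-0.952,0,0,0,0],[-0.567,-0.952,0,0,0,0],[-0.567,-0.952,0,0,0,0],[-0.567,-0.952,0,0,0,0],[-0.567,-0.952,0,0,0,0],[-0.567,-0.952,0,0,0,0],[-0.567,-0.952,0,0,0,0],[-0.567,-0.952,0,0,0,0],[-0.567,-0.952,0,0,0,0],[-0.567,-0.952,0,0,0,0],[-0.567,-0.952,0,0,0,0],[-0.567,-0.952,0,0,0,0],[-0.567,-0.952,0,0,0,0],[-0.3,-0.5,0,0,0,0]]]' --hand 0.17

```text
time_s: 1.82
eef_pos: [0.4648, 0.1224, 0.2268]
tcp_rot: [0.0, 0.072, 0.997, -0.001]
contact_force: [-0.7, 0.5, -0.5]
opening: 0.0538
grasp_force: 0.0
```

```bash
cat >> h.py <<'E'
def go(x,y,z,yaw=-8):
    o=robot.observe();R=Rot(o['tcp_rot']);c,s=np.cos(np.radians(yaw)),np.sin(np.radians(yaw))
    Rt=np.array([[-c,-s,0],[-s,c,0],[0,0,-1.]]).T.T
    Rt=np.stack([[-c,-s,0],[-s,c,0],[0,0,-1]],1)
    rv=SR.from_matrix(R.T@Rt).as_rotvec(degrees=True)/4
    d=np.array([x,y,z])/1000-o['eef_pos']
    print('t',round(o['time_s'],2),'pos',np.round(o['eef_pos']*1000,1),'F',np.round(o['contact_force'],1),'open',round(o['opening']*1000,1),'g',round(o['grasp_force'],1))
    print('shift(tool now)',np.round(R.T@d/.03,2),'shift(after turn)',np.round(Rt.T@d/.03,2),'turn',np.round(rv,2))
E
python3 -c "
from h import *
go(540,-56,120)"
```

```text
t 1.82 pos [464.8 122.4 226.8] F [-0.7  0.5 -0.5] open 53.8 g 0.0
shift(tool now) [-3.33 -5.52  3.57] shift(after turn) [-3.31 -5.54  3.56] turn [-0.02  0.01 -0.06]
```

>>> send_rows --commands '[[[-0.5,-0.83,0.3,0,0,-0.06],[-0.5,-0.83,0.3,0,0,0],[-0.5,-0.83,0.3,0,0,0],[-0.5,-0.83,0.3,0,0,0],[-0.5,-0.83,0.3,0,0,0],[-0.5,-0.83,0.3,0,0,0],[-0.31,-0.55,0.2,0,0,0],[0,0,0,0,0,0],[0,0,0,0,0,0]]]'

```text
time_s: 2.57
eef_pos: [0.5392, -0.0523, 0.1661]
tcp_rot: [-0.001, 0.069, 0.998, -0.0]
contact_force: [-0.3, 0.5, -0.1]
opening: 0.0535
grasp_force: 0.0
```

```bash
python3 -c "
from h import *
go(540,-56,36)
im,d,p=snap('wrist','w1.png');P=cloud(d,p);Z=P[...,2]
m=(Z>.052)&(Z<.07)&(np.hypot(P[...,0]-.54,P[...,1]+.056)<.075)&(cv2.cvtColor(im,cv2.COLOR_RGB2HSV)[...,1]<90)
rect('stap',m,p,.062)
im,d,p=snap('top');P=cloud(d,p)
"
```

```text
t 2.57 pos [539.2 -52.3 166.1] F [-0.3  0.5 -0.1] open 53.5 g 0.0
shift(tool now) [-0.05 -0.12  4.34] shift(after turn) [-0.04 -0.12  4.34] turn [-0.01 -0.02  0.02]
stap [542. -54.] [ 26. 101.] 82.1
```

View pics/w1.png

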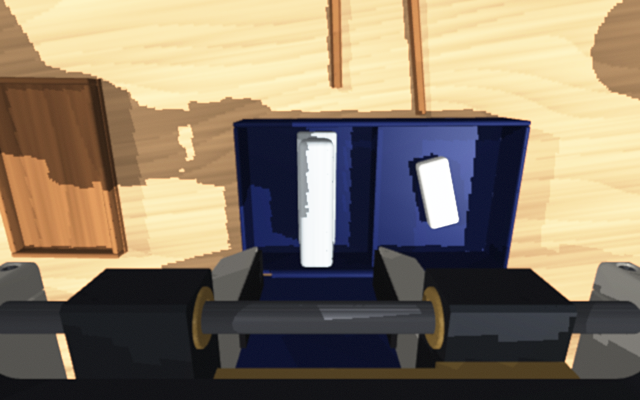

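The wrist view shows the stapler (300–337, 132–267) centred in its bay, with the fingers straddling its line. I'm going down.

>>> send_rows --commands '[[[-0.06,-0.1,0.6,0,0,0],[0,0,0.6,0,0,0],[0,0,0.6,0,0,0],[0,0,0.6,0,0,0],[0,0,0.6,0,0,0],[0,0,0.5,0,0,0],[0,0,0.4,0,0,0],[0,0,0.3,0,0,0],[0,0,0.2,0,0,0],[0,0,0,0,0,0],[0,0,0,0,0,0]]]'

```text
time_s: 3.58
eef_pos: [0.5411, -0.054, 0.035]
tcp_rot: [0.0, 0.068, 0.998, 0.0]
contact_force: [-0.3, -0.2, -0.4]
opening: 0.0534
grasp_force: 0.0
```

>>> send_rows --commands '[[[0,0,0,0,0,0],[0,0,0,0,0,0],[0,0,0,0,0,0],[0,0,0,0,0,0],[0,0,0,0,0,0],[0,0,0,0,0,0],[0,0,0,0,0,0],[0,0,0,0,0,0],[0,0,0,0,0,0]]]' --hand -1

```text
time_s: 4.33
eef_pos: [0.5412, -0.0545, 0.035]
tcp_rot: [0.0, 0.068, 0.998, 0.0]
contact_force: [-0.7, 1.0, 5.7]
opening: 0.0262
grasp_force: 30.0
```

>>> send_rows --commands '[[[0,0,-0.1,0,0,0],[0,0,-0.3,0,0,0],[0,0,-0.5,0,0,0],[0,0,-0.5,0,0,0],[0,0,-0.5,0,0,0],[0,0,-0.5,0,0,0],[0,0,-0.5,0,0,0],[0,0,-0.3,0,0,0],[0,0,-0.1,0,0,0],[0,0,0,0,0,0]]]'

```text
time_s: 5.17
eef_pos: [0.5412, -0.0545, 0.1344]
tcp_rot: [0.001, 0.068, 0.998, 0.0]
contact_force: [0.3, -0.3, -2.5]
opening: 0.0257
grasp_force: 30.0
```

>>> send_rows --commands '[[[0.02,-0.2,0,0,0,0],[0.03,-0.5,0,0,0,0],[0.05,-0.65,0,0,0,0],[0.05,-0.65,0,0,0,0],[0.05,-0.65,0,0,0,0],[0.05,-0.65,0,0,0,0],[0.05,-0.65,0,0,0,0],[0.05,-0.65,0,0,0,0],[0.05,-0.65,0,0,0,0],[0.05,-0.65,0,0,0,0],[0.05,-0.65,0,0,0,0],[0.05,-0.65,0,0,0,0],[0.03,-0.45,0,0,0,0],[0.02,-0.2,0,0,0,0],[0,0,0,0,0,0],[0,0,0,0,0,0],[0,0,0,0,0,0]]]'

```text
time_s: 6.58
eef_pos: [0.4914, -0.284, 0.1333]
tcp_rot: [-0.0, 0.067, 0.998, 0.001]
contact_force: [-0.1, -0.9, -1.6]
opening: 0.0259
grasp_force: 30.0
```

```bash
python3 -c "
from h import *
go(492,-285.5,37)
im,d,p=snap('wrist','w2.png');P=cloud(d,p);Z=P[...,2];hs=cv2.cvtColor(im,cv2.COLOR_RGB2HSV)
m=(Z>.01)&(Z<.025);rect('tray',m,p,.018)
"
```

```text
t 6.58 pos [ 491.4 -284.   133.3] F [-0.1 -0.9 -1.6] open 25.9 g 30.0
shift(tool now) [-0.03 -0.05  3.21] shift(after turn) [-0.03 -0.05  3.21] turn [ 0.01 -0.01  0.07]
tray [ 479. -282.] [100. 128.] 81.4
```

View pics/w2.png

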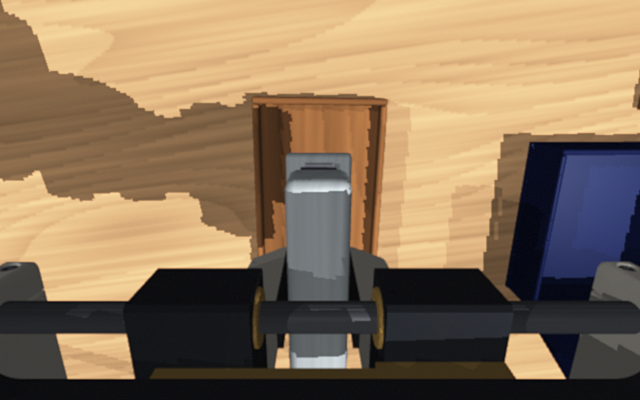

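The stapler is level in the grip (286–350) and centred over the tray (252–387). I'm lowering it.

>>> send_rows --commands '[[[0,0,0.3,0,0,0],[0,-0.04,0.5,0,0,0],[0,0,0.5,0,0,0],[0,0,0.5,0,0,0],[0,0,0.5,0,0,0],[0,0,0.4,0,0,0],[0,0,0.2,0,0,0],[0,0,0.1,0,0,0],[0,0,0.07,0,0,0],[0,0,0,0,0,0],[0,0,0,0,0,0]]]'

```text
time_s: 7.55
eef_pos: [0.4914, -0.2867, 0.0421]
tcp_rot: [0.0, 0.068, 0.998, -0.0]
contact_force: [1.2, 0.2, -2.9]
opening: 0.0259
grasp_force: 30.0
```

>>> send_rows --commands '[[[0,0,0.04,0,0,0],[0,0,0.03,0,0,0],[0,0,0.02,0,0,0],[0,0,0.0,0,0,0],[0,0,0.0,0,0,0]]]'

```text
time_s: 7.97
eef_pos: [0.4911, -0.2866, 0.039]
tcp_rot: [0.0, 0.068, 0.998, -0.0]
contact_force: [-0.2, -1.1, -2.8]
opening: 0.0256
grasp_force: 30.0
```

>>> send_rows --commands '[[[0,0,0.03,0,0,0],[0,0,0.03,0,0,0],[0,0,0.02,0,0,0],[0,0,0,0,0,0],[0,0,0,0,0,0]]]'

```text
time_s: 8.38
eef_pos: [0.491, -0.2866, 0.0364]
tcp_rot: [-0.0, 0.068, 0.998, 0.0]
contact_force: [0.6, 0.3, -2.3]
opening: 0.0256
grasp_force: 30.0
```

>>> send_rows --commands '[[[0,0,0.02,0,0,0],[0,0,0.02,0,0,0],[0,0,0,0,0,0],[0,0,0,0,0,0]]]'

```text
time_s: 8.72
eef_pos: [0.4911, -0.2866, 0.036]
tcp_rot: [0.0, 0.068, 0.998, 0.0]
contact_force: [-2.8, 1.5, 6.4]
opening: 0.0261
grasp_force: 30.0
```

>>> send_rows --commands '[[[0,0,0,0,0,0],[0,0,0,0,0,0],[0,0,0,0,0,0],[0,0,0,0,0,0],[0,0,0,0,0,0],[0,0,-0.2,0,0,0],[0,0,-0.5,0,0,0],[0,0,-0.8,0,0,0],[0,0,-0.9,0,0,0],[0,0,-0.9,0,0,0],[0,0,-0.9,0,0,0],[0,0,-0.9,0,0,0],[0,0,-0.9,0,0,0],[0,0,-0.6,0,0,0],[0,0,-0.3,0,0,0],[0,0,0,0,0,0]]]' --hand 0.1

```text
time_s: 10.05
eef_pos: [0.4919, -0.2871, 0.2445]
tcp_rot: [0.002, 0.068, 0.998, -0.001]
contact_force: [1.3, 0.3, 0.2]
opening: 0.0508
grasp_force: 0.0
```

```bash
python3 -c "
from h import *
im,d,p=snap('wrist','w3.png');P=cloud(d,p);Z=P[...,2]
m=(Z>.05)&(Z<.075)&(np.hypot(P[...,0]-.49,P[...,1]+.286)<.075);rect('stap',m,p,.063);print(np.median(Z[m]))
go(708,-29,215)
th=1.87
"
```

```text
stap [ 493. -286.] [ 26. 100.] 82.2
0.06284953174188262
t 10.1 pos [ 491.3 -286.7  242.8] F [ 0.1  0.1 -1. ] open 50.4 g 0.0
shift(tool now) [-5.99  9.49  0.93] shift(after turn) [-5.96  9.51  0.93] turn [-0.    0.02  0.05]
```

>>> send_rows --commands '[[[-0.3,0.3,0,0,0,0.05],[-0.5,0.6,0,0,0,0],[-0.5,0.8,0,0,0,0],[-0.5,0.8,0,0,0,0],[-0.5,0.8,0,0,0,0],[-0.5,0.8,0,0,0,0],[-0.5,0.8,0,0,0,0],[-0.5,0.8,0,0,0,0],[-0.5,0.8,0,0,0,0],[-0.5,0.8,0,0,0,0],[-0.5,0.8,0,0,0,0],[-0.4,0.7,0,0,0,0],[-0.26,0.5,0,0,0,0],[0,0.2,0,0,0,0],[0,0,0,0,0,0]]]' --hand -1

```text
time_s: 11.35
eef_pos: [0.7075, -0.0259, 0.2398]
tcp_rot: [-0.002, 0.068, 0.998, 0.0]
contact_force: [-0.8, -0.6, -0.4]
opening: 0.0001
grasp_force: 0.0
```

```bash
cat >> h.py <<'E'
def cs(X,Z,Y=0):
    a=np.radians(-7.8);go(615+X*np.cos(a)-Y*np.sin(a),-16+X*np.sin(a)+Y*np.cos(a),Z)
def lid():
    im,d,p=snap('top');Q=cloud(d,p);I=im.astype(int);a=np.radians(-7.8)
    x=(Q[...,0]-.615)*np.cos(a)+(Q[...,1]+.016)*np.sin(a);y=-(Q[...,0]-.615)*np.sin(a)+(Q[...,1]+.016)*np.cos(a)
    return im,x*1000,y*1000,Q[...,2]*1000,I
E
python3 -c "
from h import *
cs(95,158)
im,x,y,z,I=lid();m=(abs(y)<105)&(abs(y)>45)&(z>70)&(z<185)&(I[...,2]>I[...,0]+3)&(abs(x)<80);print(m.sum());
from numpy import *
f=polyfit(z[m]-42,x[m],1);print('x=',f,90+degrees(arctan(f[0])))
cv2.imwrite('pics/t2.png',cv2.resize(im[60:260,220:480],None,fx=3,fy=3)[:,:,::-1])
"
```

```text
t 11.35 pos [707.5 -25.9 239.8] F [-0.8 -0.6 -0.4] open 0.1 g 0.0
shift(tool now) [-0.08 -0.09  2.73] shift(after turn) [-0.07 -0.09  2.73] turn [ 0.01 -0.05  0.05]
11
x= [ 0.31803714 -1.60097092] 107.64259635654949
```

View pics/t2.png

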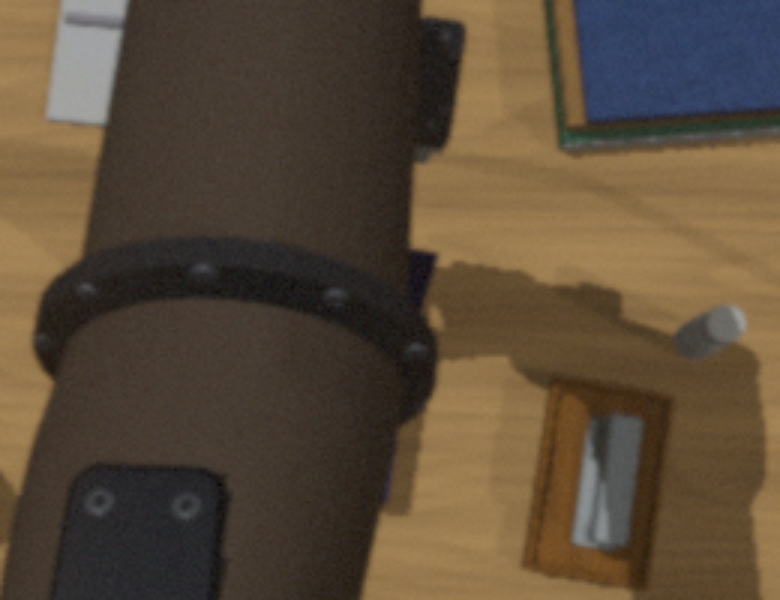

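The picture shows the stapler standing in the tray at (607,480), the glue stick undisturbed at (725,325), and the arm hiding the case and lid. Next I lower the closed fingers behind the tab.

>>> send_rows --commands '[[[-0.08,-0.09,0.3,0,0,0],[0,0,0.6,0,0,0],[0,0,0.6,0,0,0],[0,0,0.6,0,0,0],[0,0,0.4,0,0,0],[0,0,0.2,0,0,0],[0,0,0,0,0,0]]]'

```text
time_s: 11.98
eef_pos: [0.7086, -0.0333, 0.1597]
tcp_rot: [-0.001, 0.07, 0.998, -0.0]
contact_force: [-1.4, 0.4, -0.3]
opening: 0.0003
grasp_force: 0.0
```

>>> send_rows --commands '[[[0.1,0,0,0,0,0],[0.2,0,0,0,0,0],[0.2,0,0,0,0,0],[0.2,0,0,0,0,0],[0.2,0,0,0,0,0],[0.2,0,0,0,0,0],[0.1,0,0,0,0,0],[0,0,0,0,0,0]]]'

```text
time_s: 12.65
eef_pos: [0.6742, -0.0271, 0.1623]
tcp_rot: [0.001, 0.07, 0.998, 0.0]
contact_force: [1.4, -0.4, 0.3]
opening: 0.0007
grasp_force: 0.6
```

```bash
python3 -c "
from h import *
cs(25.5,160)
im,d,p=snap('scene','s2.png')
"
```

```text
t 12.65 pos [674.2 -27.1 162.3] F [ 1.4 -0.4  0.3] open 0.7 g 0.6
shift(tool now) [1.15 0.09 0.07] shift(after turn) [1.15 0.09 0.08] turn [0.01 0.03 0.01]
```

View pics/s2.png

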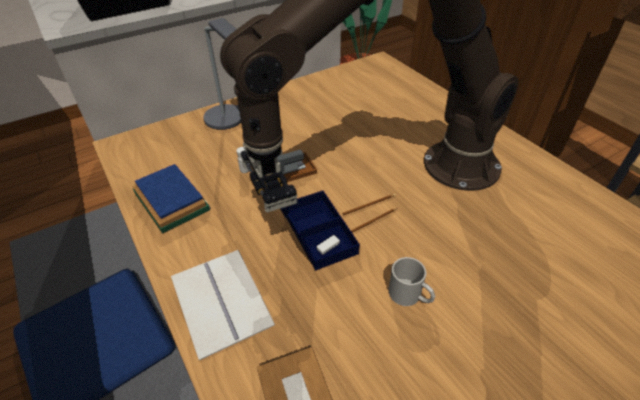

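The scene view shows the closed fingers just behind the lid at (275,195), and the wrist reads about 1.4 N of contact. I swing the lid over.

>>> send_rows --commands '[[[0.2,0.09,0,0,0,0],[0.25,0,0,0,0,0],[0.25,0,0,0,0,0],[0.25,0,0,0,0,0],[0.25,0,0.05,0,0,0],[0.25,0,0,0,0,0],[0.25,0,0,0,0,0],[0.25,0,0,0,0,0],[0.25,0,0,0,0,0],[0,0,0,0,0,0]]]'

```text
time_s: 13.53
eef_pos: [0.607, -0.0151, 0.1595]
tcp_rot: [-0.001, 0.07, 0.998, 0.0]
contact_force: [0.4, 0.1, 0.1]
opening: 0.0009
grasp_force: 0.0
```

>>> send_rows --commands '[[[0.25,0,0.04,0,0,0],[0.25,0,0.06,0,0,0],[0.25,0,0.08,0,0,0],[0.25,0,0.09,0,0,0],[0.23,0,0.1,0,0,0],[0.23,0,0.12,0,0,0],[0.22,0,0.14,0,0,0],[0.22,0,0.15,0,0,0],[0,0,0,0,0,0]]]'

```text
time_s: 14.28
eef_pos: [0.5504, -0.0071, 0.1353]
tcp_rot: [-0.001, 0.069, 0.998, -0.0]
contact_force: [0.5, 0.2, 0.7]
opening: 0.0005
grasp_force: 0.1
```

```bash
python3 -c "
from h import *
cs(-62.6,136.7)
im,d,p=snap('scene','s3.png');Q=cloud(d,p);cv2.imwrite('pics/s3.png',cv2.resize(im[130:290,190:400],None,fx=3,fy=3)[:,:,::-1])
"
```

```text
t 14.28 pos [550.4  -7.1 135.3] F [0.5 0.2 0.7] open 0.5 g 0.1
shift(tool now) [-0.09 -0.   -0.05] shift(after turn) [-0.09 -0.   -0.05] turn [-0.   -0.04  0.01]
```

View pics/s3.png

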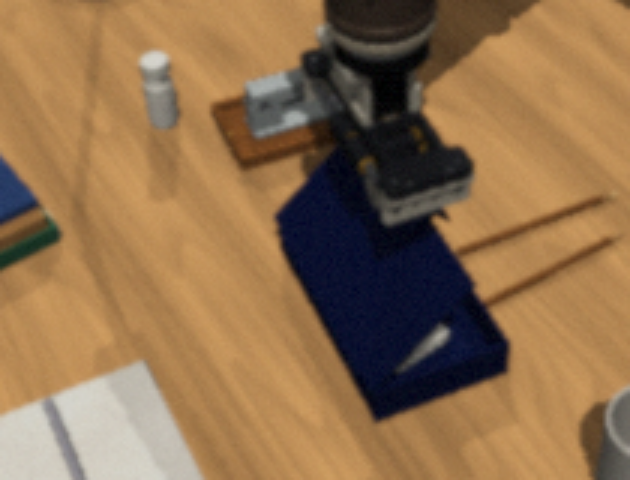

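The lid (280–500, 150–400) is following the fingers at about 45°, with the eraser still in the case. I carry on down.

>>> send_rows --commands '[[[0.16,0,0.15,0,0,0],[0.16,0,0.17,0,0,0],[0.16,0,0.18,0,0,0],[0.16,0,0.19,0,0,0],[0.14,0,0.2,0,0,0],[0.13,0,0.22,0,0,0],[0.12,0,0.22,0,0,0],[0.11,0,0.22,0,0,0],[0.08,0,0.1,0,0,0],[0,0,0,0,0,0]]]'

```text
time_s: 15.17
eef_pos: [0.5155, -0.0023, 0.086]
tcp_rot: [-0.001, 0.07, 0.998, -0.0]
contact_force: [0.2, 0.1, 0.5]
opening: 0.0004
grasp_force: 0.0
```

```bash
python3 -c "
from h import *
cs(-120,95)
"
```

```text
t 15.17 pos [515.5  -2.3  86. ] F [0.2 0.1 0.5] open 0.4 g 0.0
shift(tool now) [ 0.65 -0.   -0.3 ] shift(after turn) [ 0.65 -0.   -0.3 ] turn [-0.01 -0.02  0.01]
```

>>> send_rows --commands '[[[0,0,-0.4,0,0,0],[0,0,-0.3,0,0,0],[0.3,0,0,0,0,0],[0.35,0,0,0,0,0],[0,0,0.2,0,0,0],[0,0,0.3,0,0,0],[0,0,0.3,0,0,0],[0,0,0.2,0,0,0],[0,0,0.2,0,0,0],[0,0,0.15,0,0,0],[0,0,0.1,0,0,0],[0,0,0,0,0,0],[0,0,0,0,0,0]]]'

```text
time_s: 16.25
eef_pos: [0.4972, 0.0003, 0.0643]
tcp_rot: [0.0, 0.07, 0.998, -0.0]
contact_force: [0.2, -0.8, 0.1]
opening: 0.0007
grasp_force: 0.0
```

```bash
python3 -c "
from h import *
cs(-121,58)
"
```

```text
t 16.25 pos [4.972e+02 3.000e-01 6.430e+01] F [ 0.2 -0.8  0.1] open 0.7 g 0.0
shift(tool now) [ 0.07 -0.    0.21] shift(after turn) [ 0.07 -0.    0.21] turn [-0.  0.  0.]
```

>>> send_rows --commands '[[[0.05,0,0.05,0,0,0],[0,0,0.05,0,0,0],[0,0,0.05,0,0,0],[0,0,0.05,0,0,0],[0,0,0,0,0,0],[0,0,0,0,0,0]]]'

```text
time_s: 16.75
eef_pos: [0.4955, 0.0006, 0.0584]
tcp_rot: [0.0, 0.07, 0.998, 0.0]
contact_force: [0.5, -0.7, -0.7]
opening: -0.0001
grasp_force: 0.0
```

>>> send_rows --commands '[[[0,0,0.04,0,0,0],[0,0,0.03,0,0,0],[0,0,0,0,0,0],[0,0,0,0,0,0]]]'

```text
time_s: 17.08
eef_pos: [0.4956, 0.0006, 0.0566]
tcp_rot: [0.0, 0.07, 0.998, 0.0]
contact_force: [-2.9, 0.2, 6.3]
opening: 0.0004
grasp_force: 3.6
```

>>> send_rows --commands '[[[0,0,0.04,0,0,0],[0,0,0.04,0,0,0],[0,0,0,0,0,0],[0,0,0,0,0,0]]]'

```text
time_s: 17.42
eef_pos: [0.4956, 0.0006, 0.0544]
tcp_rot: [0.0, 0.07, 0.998, 0.0]
contact_force: [-3.2, -0.2, 11.3]
opening: 0.0007
grasp_force: 5.7
```

>>> send_rows --commands '[[[0,0,0.03,0,0,0],[0,0,0,0,0,0],[0,0,0,0,0,0]]]'

```text
time_s: 17.67
eef_pos: [0.4956, 0.0006, 0.0536]
tcp_rot: [0.0, 0.07, 0.998, 0.0]
contact_force: [-4.2, -0.4, 12.9]
opening: 0.0004
grasp_force: 6.4
```

>>> send_rows --commands '[[[0,0,0.02,0,0,0],[0,0,0,0,0,0],[0,0,0,0,0,0]]]'

```text
time_s: 17.92
eef_pos: [0.4956, 0.0006, 0.0531]
tcp_rot: [0.0, 0.07, 0.998, 0.0]
contact_force: [-4.0, 0.1, 13.8]
opening: 0.0005
grasp_force: 6.9
```

>>> send_rows --commands '[[[0,0,0.01,0,0,0],[0,0,0,0,0,0],[0,0,0,0,0,0]]]'

```text
time_s: 18.17
eef_pos: [0.4956, 0.0007, 0.053]
tcp_rot: [0.0, 0.07, 0.998, 0.0]
contact_force: [-4.7, 0.0, 16.8]
opening: 0.0003
grasp_force: 8.4
```

>>> send_rows --commands '[[[0,0,0.015,0,0,0],[0,0,0,0,0,0],[0,0,0,0,0,0],[0,0,0,0,0,0]]]'

```text
time_s: 18.5
eef_pos: [0.4957, 0.0006, 0.0528]
tcp_rot: [0.0, 0.07, 0.998, 0.0]
contact_force: [-6.5, 0.5, 21.8]
opening: 0.0005
grasp_force: 11.0
```

>>> send_rows --commands '[[[0,0,0.008,0,0,0],[0,0,0,0,0,0],[0,0,0,0,0,0],[0,0,0,0,0,0],[0,0,0,0,0,0],[0,0,0,0,0,0],[0,0,0,0,0,0],[0,0,0,0,0,0],[0,0,0,0,0,0],[0,0,0,0,0,0],[0,0,0,0,0,0],[0,0,0,0,0,0]]]'

```text
time_s: 19.5
eef_pos: [0.4957, 0.0006, 0.0528]
tcp_rot: [0.0, 0.07, 0.998, 0.0]
contact_force: [-7.0, 0.4, 25.2]
opening: 0.0003
grasp_force: 12.5
```

>>> send_rows --commands '[[[0,0,-0.05,0,0,0],[0,0,-0.1,0,0,0],[0,0,-0.2,0,0,0],[0,0,-0.4,0,0,0],[0,0,-0.6,0,0,0],[0,0,-0.8,0,0,0],[0,0,-0.8,0,0,0],[0,0,-0.8,0,0,0],[0.4,0,-0.6,0,0,0],[0.8,0,-0.3,0,0,0],[0.8,0.3,0,0,0,0],[0.8,0.5,0,0,0,0],[0.4,0.3,0,0,0,0],[0,0,0,0,0,0]]]'

```text
time_s: 20.67
eef_pos: [0.4027, 0.0485, 0.1909]
tcp_rot: [-0.001, 0.068, 0.998, 0.0]
contact_force: [0.2, 0.1, 0.0]
opening: 0.0006
grasp_force: 0.0
```

```bash
python3 -c "
from h import *
go(0,0,0)
im,d,p=snap('scene','s4.png');Q=cloud(d,p);a=np.radians(-7.8)
x=((Q[...,0]-.615)*np.cos(a)+(Q[...,1]+.016)*np.sin(a))*1000;y=(-(Q[...,0]-.615)*np.sin(a)+(Q[...,1]+.016)*np.cos(a))*1000;z=Q[...,2]*1000
for x0,x1 in((-120,-90),(-90,-60),(-60,-30),(-30,-8)):
    m=(x>x0)&(x<x1)&(abs(y)<105)&(abs(y)>45)&(z>20)&(z<90);print(x0,m.sum(),np.median(z[m]))
m=(x>-132)&(x<-112)&(abs(y)<28)&(z>20)&(z<90);print('tab',m.sum(),np.median(z[m]))
cv2.imwrite('pics/s4.png',cv2.resize(im[130:310,190:440],None,fx=3,fy=3)[:,:,::-1])
"
```

```text
t 20.67 pos [402.7  48.5 190.9] F [0.2 0.1 0. ] open 0.6 g 0.0
shift(tool now) [13.07 -3.43  6.38] shift(after turn) [13.07 -3.47  6.36] turn [ 0.01 -0.02  0.05]
-120 338 49.490781763883994
-90 357 49.536912857426344
-60 359 49.607332941282166
-30 275 49.741933120868275
tab 105 58.873880109445274
```

View pics/s4.png

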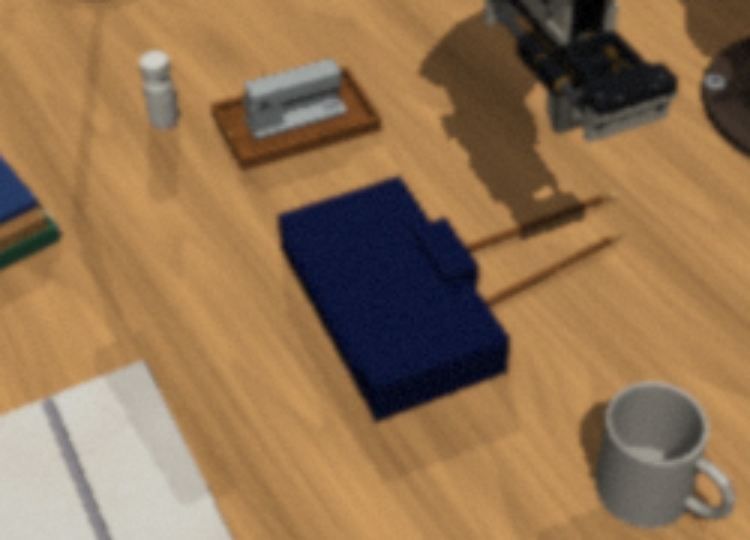

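The lid is flat and shut at z ≈ 49.5 mm, and the stapler stands upright in the tray at (295,98). The mug, glue stick and pencils haven't moved and the gripper is clear, so I'm handing the job in.

```bash
python3 -c "
from rig import robot
print(robot.close_job())"
```

```text
the job is handed in; nothing more can be done
None
```

The job is handed in, with no verdict returned: the stapler stands upright in the tray, the snap tab was held at about 22–25 N for a second, the case is fully shut with the eraser inside, and the mug, glue stick and pencils were left alone.

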